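# Pull the fuse with the fuse tongs

### The job

Lift the loose cover off the grey fuse box and lay it flat on the black rubber mat without dropping it. Then take the fuse tongs (yellow handles) out of their blue stand, close their jaws on the white fuse in the box and pull it out with the tongs, never touching it with the gripper itself. Finish while still holding it: the fuse stays gripped in the tongs, still, at least 12 cm above the bench and touching nothing else; leave the oil can, glue bottle, tape measure and bolt alone.

Things in the scene. Friction and masses are not known exactly. Their poses are not given: they have to be found in the camera images.
- fuse_box: Grey open-topped box fixed to the bench, 140 x 90 x 48 mm (x, y, z), walls 4 mm. Origin: centre of its underside; x along its length and along the fuse, z up. Two 6 mm steel pins stand 10 mm above the rim at two opposite corners, at (58, 33) and (-58, -33) mm. Inside, two brass clips, 12 mm wide and centred 25 mm either side of the middle on 16 mm wide feet, leave a 34 mm gap along the fuse; the floor between them is at z = 4 mm.
- cover: Grey flat cover plate, 140 x 90 x 5 mm, 0.12 kg, lying on the rim of the fuse box with two 9 mm holes loosely over the pins. Origin: centre of its underside; x along its length.
- cover_grip (a point): Point inside the black grip block in the middle of the cover, 20 mm above the plate's underside. The block is 50 mm long (cover x), 14 mm wide (cover y) and reaches from 5 to 31 mm above the plate's underside.
- mat: Black rubber mat fixed on the bench, 170 x 120 x 4 mm. Origin: centre of its underside; x along its length.
- stand: Blue socket fixed to the bench, in which the tongs stand upright: 26 x 68 x 50 mm (x, y, z) on a 70 x 90 x 5 mm foot, open at the top, inside 17 x 59 mm. Origin: centre of its underside.
- tongs: Fuse tongs of scissor type, 0.09 kg, standing upright with the handles up. Origin: the steel pivot, 64 mm above the bench at the start. z up along the tongs, y the line along which handles and jaws open and close. Yellow handles 16 mm wide (x), from 29 to 79 mm above the pivot; squeezing the handles together closes the jaws. A spring holds them open. Jaws reach 61 mm below the pivot and are 14 mm wide (x).
- tongs_grip (a point): Point midway between the two handles, 56 mm above the pivot, where they are to be squeezed. Width over the handles here: 59 mm with the tongs open, 36 mm when the jaws are closed on the fuse; at the top ends of the handles 67 mm when open.
- tongs_jaws (a point): Point midway between the two jaws, 50 mm below the pivot: the centre of the gripped fuse lies here. The jaws are hollow, with lips that reach about 4 mm under and over the fuse. Clear gap between the lower lips about 36 mm when open.
- tongs_a (a joint): Closing angle of each tongs arm (both move alike): 0 open, 0.20 closed on the fuse, 0.34 fully closed. The spring needs about 4 N on the handles to begin to close the jaws, 7 N at 0.20.
- fuse: White cartridge fuse with steel end caps and a red band, 20 mm diameter, 64 mm long, about 0.06 kg, lying loose in the two clips under the cover, its centre 32 mm above the bench. Origin: its centre; x along its axis.
- oil_can: Grey metal oil can with a spout, 79 x 81 x 152 mm, to be left alone. Origin: centre of its underside.
- glue_bottle: Cream glue bottle with orange cap, 59 x 64 x 155 mm, to be left alone. Origin: centre of its underside.
- tape_measure: Yellow tape measure, 77 x 83 x 35 mm, to be left alone. Origin: centre of its underside.
- bolt: Steel hex bolt with nut, 57 x 83 x 18 mm, lying, to be left alone. Origin: centre of its underside.
There are look-alikes about, which are no part of the job. There is more than one size of the tongs; the job needs the largest.

How it is judged:
By the outcome, as a careful person would: the job done as asked, in the order asked, and still so for the second after the job is handed in, while the arm keeps its last pose, push and grip.
It also fails if it takes over 64 s, if anything falls off the work surface, if the arm or the gripper's body presses on something with over 40 N, if the wrist force passes 120 N, or if a joint passes its speed limit or range.

### The arm

A 7-joint arm with a two-finger parallel gripper is mounted at the origin on a cart in front of the work surface, level with it; the furniture and walls round the work are solid. World frame = base frame: x ahead of the robot, y to its left, z up, the work surface at z = 0. Lengths are in m, angles in rad, forces in N, time in s.
With the tool pointing down it reaches from about 0.35 to 0.9 m from the base axis. Payload 19.9 kg.
Tool frame: the origin (TCP) lies on the centre line of the jaws, within the pads' length; the fingertips stand 14 mm ahead of it and the grasp point (between the pads) lies 5 mm behind it; z points along the fingers, y is the line along which they close (so a half turn about z gives the same grasp; the last joint's range is limited). The gripper opens to 85 mm and grips with 20 to 120 N. Pads are 22 mm wide; open, the fingers measure 114 mm over their backs; the gripper's body (76 mm by 85 mm) begins 54 mm behind the grasp point. The pads swing forward as they close: fully open they stand 13 mm farther back than shut.
Start: joints at [1.073, 0.417, -0.01, 1.614, 0.005, 1.111, -0.053], TCP at [0.275, -0.561, 0.245] pointing down, gripper open.
Joint ranges: [-2.81, 2.81], [-0.39, 2.02], [-1.27, 1.25], [0.06, 2.57], [-1.19, 4.33], [0.19, 2], [-2.82, 2.82]. Speed limits (rad/s): [1.89, 1.89, 2.39, 2.39, 3.01, 3.01, 3.01].

### API

Orientations are given as a 3x3 rotation matrix whose columns are the frame's x, y, z axes.
In Python, from bench import sense, camera, job_done, look_for, silhouettes gives the robot as it stands.
- The arm moves only by the tool move_arm, never from a script. Its argument "steps" is a list of rows, each a list of 7 numbers: the turn, a rotation vector about the tool's x, y, z in degrees, then the shift along the tool's x, y, z in m, then the gripper command: -1 is shut, 1 is fully open, values between are in proportion. In form: [[rx, ry, rz, x, y, z, grip], ...]. A call has 1 to 20 rows; each row is the pose to reach, as a shift and turn from the pose commanded when the call began, along the tool's axes at that moment; what a row does not reach only later rows make up. A row lasts 1/8 s, in which the tool goes at most 62.5 mm and 10.7 degrees, less where a joint would pass 70% of its speed; a pose out of reach is approached as far as the arm can. A call with a gripper value outside its range is refused whole. The fingers move at their own pace and stop on an object; "newtons" is the grip in N (left out, the last holds). Time passes only in rows, so rows that repeat a pose let the fingers close. It gives the time, the measured TCP pose, the force, the opening and the grip force at its end, in the units of the state.
- sense(): the state, without advancing time (a new reading comes with each control period).
- camera(name): name is "scene" or "side" or "wrist"; returns a dict with "color" (420x560x3 uint8, blue, green, red), "intrinsics" (3x3 intrinsics, pixels), "k1" (the pictures are not rectified: a ray, as slopes to the right and down, at radius r is drawn at 1 + k1 r^2 times it, then the intrinsics apply), "extrinsics" (4x4, takes a point from camera to world coordinates). Camera axes: x right, y up, looking along -z (the intrinsics and any distortion apply to the point x, -y, -z); pixel columns grow to the right and rows downward; lengths in m; the calibration is good to about 2 mm. A picture is of the moment at which its call begins. There is no depth.
- job_done(): hands the job in; it is judged then, once.
Trained networks look in a picture, given as the dict that the camera call returned (one of the last four; its "shot" number tells which), for a name from the list of things; names that differ only in an ending like _2 or _b are one class to them, and where a whole thing is asked for, a point or a joint stands for the part that bears it (a point fixed in the world has none). Each returns a list of dicts, best first, with "score" (0 to 1); they miss things now and then, are a little off and sometimes report something else, mostly with a low value. They report only what shows in the picture. A call takes as long as a camera call. They do not tell look-alikes from the thing itself.
- look_for(picture, name): "xy" ([column, row] in pixels, amid what is visible of it).
- silhouettes(picture, name): "region" (420x560 bool, what is visible of it) and "xy" ([column, row] in pixels, amid what is visible of it).
The state is a dict: "clock": time; "qpos": joint angles; "dq": joint speeds; "effort": joint torques, N m; "ee_pos": TCP position; "eef_rot": TCP orientation; "wrist_force": force on the tool from outside, world axes, zero at the start; "torque": the same for the moment, N m; "opening": finger opening in m; "grip_force": force on a finger pad.
Only numpy, scipy, OpenCV 4.12 (cv2) and the standard library are available. Lean on these libraries where they do the work, as an engineer would, in place of code of your own. Each camera call takes 0.05 s, during which the arm holds its last target. There are 200 camera calls.

## Working session

There is one attempt and no reset: what is moved stays moved. The work goes in short steps, Python scripts to look and compute and a tool call to move; the robot and the scene stay as the last step left them, time stands still between calls to the robot, and variables do not carry over. Pictures are saved under pics/ and viewed, at most 10 in all, crops included, and the job is handed in when it is done.

Besides the shell and the picture viewer there is one more tool, called after "Request:" by a JSON object that holds its "op" and its "data", one argument or row to a line. move_arm: Moves the arm, as the interface text tells. Its arguments: {"type":"object","properties":{"steps":{"type":"array","items":{"type":"array","items":{"type":"number"}}},"newtons":{"type":"number"}},"required":["steps"]}

```bash
mkdir -p pics; cat > h.py <<'E'
import numpy as np, cv2
from bench import sense, camera, look_for, silhouettes
def ray(p,uv):
    K=p["intrinsics"];E=np.array(p["extrinsics"])
    d=np.array([(uv[0]-K[0][2])/K[0][0],(uv[1]-K[1][2])/K[1][1]]);s=d.copy()
    for _ in range(20): s=d/(1+p["k1"]*(s@s))
    v=E[:3,:3]@np.array([s[0],-s[1],-1.]);return E[:3,3],v/np.linalg.norm(v)
def onz(p,uv,z):
    o,v=ray(p,uv);return o+v*(z-o[2])/v[2]
def proj(p,P):
    K=np.array(p["intrinsics"]);E=np.array(p["extrinsics"])
    c=(np.atleast_2d(P)-E[:3,3])@E[:3,:3];s=np.c_[c[:,0],-c[:,1]]/-c[:,2:3]
    s=s*(1+p["k1"]*(s**2).sum(1,keepdims=True));return s*[K[0,0],K[1,1]]+[K[0,2],K[1,2]]
def tri(rs):
    A=0;b=0
    for o,v in rs:
        M=np.eye(3)-np.outer(v,v);A=A+M;b=b+M@o
    return np.linalg.solve(A,b)
E
python3 - <<'E'
from h import *
np.set_printoptions(precision=3,suppress=True)
P={n:camera(n) for n in("scene","side","wrist")}
for n,p in P.items(): print(n,np.array(p["extrinsics"])[:3].round(2).tolist())
cv2.imwrite("pics/a.png",P["scene"]["color"]);cv2.imwrite("pics/b.png",P["side"]["color"])
for t in["fuse_box","cover","mat","stand","tongs","oil_can","glue_bottle","tape_measure","bolt"]:
    for n,p in P.items():
        for r in look_for(p,t):
            if r["score"]>.3: print(t,n,round(r["score"],2),np.round(r["xy"]),onz(p,r["xy"],.03))
print(sense())
E
```

```text
scene [[0.51, 0.43, -0.75, -0.13], [-0.86, 0.24, -0.45, -0.38], [-0.01, 0.87, 0.49, 0.54]]
side [[-0.91, 0.26, -0.31, 0.27], [-0.4, -0.55, 0.73, 0.74], [0.02, 0.79, 0.61, 0.72]]
wrist [[0.44, 0.86, 0.26, 0.34], [-0.9, 0.42, 0.13, -0.53], [-0.0, -0.29, 0.96, 0.37]]
fuse_box scene 0.73 [186. 239.] [0.448 0.218 0.03 ]
fuse_box scene 0.52 [412. 256.] [ 0.635 -0.254  0.03 ]
fuse_box side 0.78 [273. 342.] [0.465 0.299 0.03 ]
fuse_box side 0.71 [313. 266.] [0.466 0.086 0.03 ]
cover scene 0.91 [182. 221.] [0.506 0.284 0.03 ]
cover side 0.95 [277. 316.] [0.483 0.242 0.03 ]
mat scene 0.91 [256. 268.] [0.436 0.015 0.03 ]
mat side 0.57 [311. 265.] [0.472 0.085 0.03 ]
mat side 0.41 [324. 171.] [ 0.571 -0.288  0.03 ]
stand scene 0.89 [366. 282.] [ 0.503 -0.198  0.03 ]
stand side 0.93 [325. 199.] [ 0.525 -0.159  0.03 ]
tongs scene 0.91 [327. 285.] [ 0.458 -0.135  0.03 ]
tongs scene 0.87 [366. 249.] [ 0.612 -0.158  0.03 ]
tongs scene 0.87 [362. 241.] [ 0.638 -0.138  0.03 ]
tongs scene 0.68 [332. 288.] [ 0.455 -0.147  0.03 ]
tongs scene 0.59 [325. 242.] [ 0.594 -0.066  0.03 ]
tongs side 0.71 [332. 16
[... 552 characters left out ...]
0.03 ]
tape_measure side 0.85 [265. 204.] [ 0.658 -0.073  0.03 ]
bolt scene 0.77 [412. 256.] [ 0.638 -0.253  0.03 ]
bolt side 0.47 [282. 178.] [ 0.668 -0.203  0.03 ]
{'clock': 1.5, 'qpos': array([ 1.073,  0.417, -0.01 ,  1.614,  0.005,  1.111, -0.053]), 'dq': array([-0.   , -0.   ,  0.002, -0.   ,  0.001, -0.001,  0.   ]), 'effort': array([ -0.001, -86.42 ,   0.678, -43.521,   0.019,   0.002,  -0.   ]), 'ee_pos': array([ 0.275, -0.561,  0.245]), 'eef_rot': array([[ 0.898,  0.44 , -0.   ],
       [ 0.44 , -0.898,  0.   ],
       [-0.   , -0.   , -1.   ]]), 'wrist_force': array([0.272, 0.218, 1.084]), 'torque': array([ 0.052,  0.029, -0.011]), 'grip_force': 0.0, 'opening': 0.08527748303124995}
```

View pics/a.png

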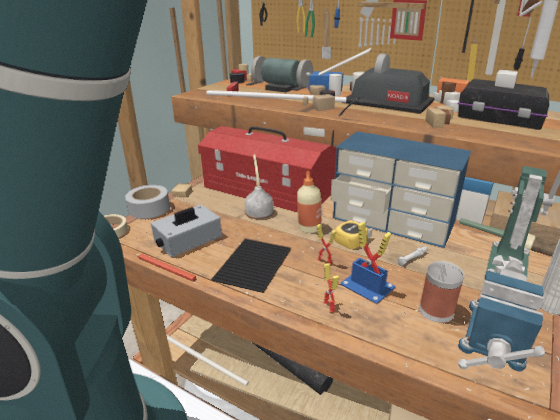

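View pics/b.png

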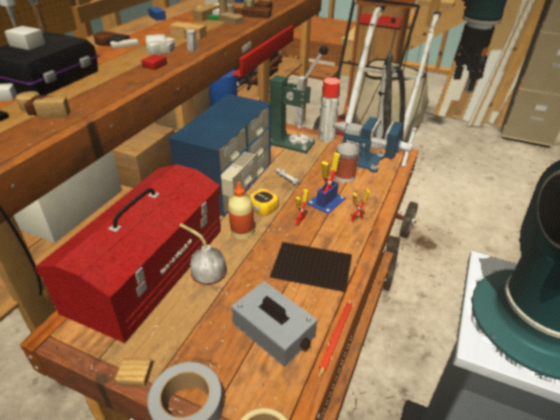

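The scene shows the box with its cover at (186,230), the mat at (252,263) and the blue stand with the large tongs at (370,260). Two smaller tongs stand loose at (325,243) and (330,287). The ones in the stand fit, being the largest and in blue. I'll fit the poses with silhouettes and confirm in a crop.

```bash
cat > fit.py <<'E'
from h import *
from scipy.optimize import minimize
def boxpts(cx,cy,z0,sx,sy,z1): return [(cx+a*sx/2,cy+b*sy/2,z) for a in(-1,1) for b in(-1,1) for z in(z0,z1)]
MODEL={"box":[boxpts(0,0,0,.14,.09,.053),boxpts(0,0,.053,.05,.014,.079)],
 "mat":[boxpts(0,0,0,.17,.12,.004)],
 "stand":[boxpts(0,0,0,.07,.09,.005),boxpts(0,0,.005,.026,.068,.05)],
 "openbox":[boxpts(0,0,0,.14,.09,.048)]}
def place(pts,q,z=0):
    c,s=np.cos(q[2]),np.sin(q[2]);P=np.array(pts)
    return np.c_[q[0]+c*P[:,0]-s*P[:,1],q[1]+s*P[:,0]+c*P[:,1],P[:,2]+z]
def mask(p,m,q,z=0):
    M=np.zeros((420*4,560*4),np.uint8)
    for b in MODEL[m]: cv2.fillConvexPoly(M,cv2.convexHull(np.round(proj(p,place(b,q,z))*4+1.5).astype(np.int32)),1)
    return cv2.resize(M.astype(np.float32),(560,420),interpolation=cv2.INTER_AREA)
def fit(m,views,q0,z=0,occl=None):
    def cost(q):
        c=0
        for i,(p,r) in enumerate(views):
            M=mask(p,m,q,z)
            w=1 if occl is None else 1-occl[i]
            c+=(w*np.abs(M-r)).sum()/ r.sum()
        return c
    best=None
    for yaw in q0[2]:
        r=minimize(cost,[q0[0],q0[1],yaw],method="Nelder-Mead",options=dict(initial_simplex=np.array([q0[0],q0[1],yaw])+np.array([[0,0,0],[.015,0,0],[0,.015,0],[0,0,.25]]),xatol=1e-4,fatol=1e-4))
        if best is None or r.fun<best.fun: best=r
    return best.x,best.fun
E
python3 - <<'E'
from fit import *
P=[camera("scene"),camera("side")]
def seg(p,n,near,z=.02):
    rs=[r for r in silhouettes(p,n) if r["score"]>.3]
    if not rs: return np.zeros((420,560))
    r=min(rs,key=lambda r:np.linalg.norm(onz(p,r["xy"],z)[:2]-near)); 
    d=np.linalg.norm(onz(p,r["xy"],z)[:2]-near); print(n,r["score"],d,r["region"].sum())
    return (r["region"] if d<.12 else r["region"]*0).astype(float)
ys=np.arange(0,3.1,.4)
b=[np.maximum(seg(p,"fuse_box",[.46,.25]),seg(p,"cover",[.46,.25])) for p in P]
for v in([0,1],[0],[1]): print("box",fit("box",[(P[i],b[i]) for i in v],[.46,.26,ys]))
m=[seg(p,"mat",[.45,.04]) for p in P]
for v in([0,1],[0],[1]): print("mat",fit("mat",[(P[i],m[i]) for i in v],[.45,.04,ys]))
s=[seg(p,"stand",[.51,-.18]) for p in P]
t=[seg(p,"tongs",[.6,-.2]).astype(float) for p in P]
for v in([0,1],[0],[1]): print("stand",fit("stand",[(P[i],s[i]) for i in v],[.51,-.18,ys],occl=[t[i] for i in v]))
a=cv2.resize(P[0]["color"][215:315,300:420],None,fx=4,fy=4,interpolation=cv2.INTER_CUBIC)
c=cv2.resize(P[1]["color"][140:240,270:390],None,fx=4,fy=4,interpolation=cv2.INTER_CUBIC)
cv2.imwrite("pics/c.png",cv2.resize(np.hstack([a,c]),(800,333)))
E
```

```text
fuse_box 0.65 0.02248618173840103 1142
cover 0.56 0.07620659883085948 1279
fuse_box 0.67 0.04313827835629639 1245
cover 0.77 0.03604848578222936 2932
box (array([ 0.48671358,  0.25331152, -0.34310783]), np.float64(0.08952983500184089))
box (array([0.48782443, 0.25348132, 2.80020325]), np.float64(0.04037056367432151))
box (array([0.48547759, 0.25342509, 2.8024139 ]), np.float64(0.0417017059106199))
mat 0.59 0.012046707722588574 2613
mat 0.81 0.042528242124701895 2867
mat (array([0.4793919 , 0.05513891, 0.1830231 ]), np.float64(0.06046522772363398))
mat (array([0.48036558, 0.05455842, 3.3128767 ]), np.float64(0.024445082280903176))
mat (array([0.47866311, 0.05621725, 3.31890954]), np.float64(0.025135158702476457))
stand 0.78 0.014903882624083356 1303
stand 0.96 0.01701346479113022 561
tongs 0.89 0.07000018863482313 527
tongs 0.61 0.08314288954276951 51
stand (array([ 0.52979784, -0.19339427, -0.2302165 ]), np.float64(0.3920711904380813))
stand (array([ 0.5296548 , -0.19440369, -0.2873883 ]), np.float64(0.07741749808135073))
stand (array([ 0.53015545, -0.1908474 , -0.14656876]), np.float64(0.2909982174688057))
```

View pics/c.png

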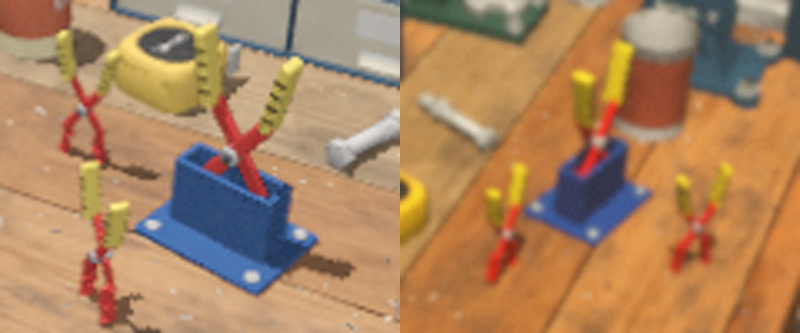

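The crop shows the tongs in the blue stand clearly larger than the two loose pairs, so those are the ones. Box and mat fits agree between views to about 2 mm.

```bash
cat >> h.py <<'E'
from scipy.spatial.transform import Rotation as Ro
def rel(pos,yaw_y,ref=None,near=None):
    """tool-frame turn(deg)/shift to TCP pos, tool y at world angle yaw_y (rad), pointing down"""
    s=sense(); R,p=(s["eef_rot"],s["ee_pos"]) if ref is None else ref
    y=np.array([np.cos(yaw_y),np.sin(yaw_y),0]);z=np.array([0,0,-1.]);T=np.c_[np.cross(y,z),y,z]
    rv=Ro.from_matrix(R.T@T).as_rotvec(degrees=True)
    return rv.round(2),(R.T@(np.array(pos)-p)).round(4)
E
python3 - <<'E'
from h import *
y=-.343+np.pi/2
for z in(.2,.07):print(rel([.4867,.2534,z],y),rel([.4867,.2534,z],y+np.pi))
E
```

```text
(array([-1.0000e-02, -0.0000e+00, -1.3423e+02]), array([ 0.5486, -0.6383,  0.0453])) (array([-0.000e+00,  1.000e-02,  4.577e+01]), array([ 0.5486, -0.6383,  0.0453]))
(array([-1.0000e-02, -0.0000e+00, -1.3423e+02]), array([ 0.5486, -0.6383,  0.1753])) (array([-0.000e+00,  1.000e-02,  4.577e+01]), array([ 0.5486, -0.6383,  0.1753]))
```

Request:
{"op": "move_arm", "data": {
  "steps": [
    [0,0,-134.2,0.5486,-0.6383,0.025,1],
    [0,0,-134.2,0.5486,-0.6383,0.025,1],
    [0,0,-134.2,0.5486,-0.6383,0.025,1],
    [0,0,-134.2,0.5486,-0.6383,0.025,1],
    [0,0,-134.2,0.5486,-0.6383,0.025,1],
    [0,0,-134.2,0.5486,-0.6383,0.025,1],
    [0,0,-134.2,0.5486,-0.6383,0.025,1],
    [0,0,-134.2,0.5486,-0.6383,0.025,1],
    [0,0,-134.2,0.5486,-0.6383,0.025,1],
    [0,0,-134.2,0.5486,-0.6383,0.045,1],
    [0,0,-134.2,0.5486,-0.6383,0.045,1],
    [0,0,-134.2,0.5486,-0.6383,0.045,1],
    [0,0,-134.2,0.5486,-0.6383,0.045,1],
    [0,0,-134.2,0.5486,-0.6383,0.045,1],
    [0,0,-134.2,0.5486,-0.6383,0.045,1],
    [0,0,-134.2,0.5486,-0.6383,0.045,1]
  ]
}}

```text
clock: 4.1
ee_pos: [0.4867, 0.2529, 0.2002]
eef_rot: [[-0.941, 0.337, -0.0], [0.337, 0.941, -0.0], [0.0, -0.0, -1.0]]
wrist_force: [-0.6, 0.0, 0.7]
opening: 0.0858
grip_force: 0.0
```

```bash
python3 - <<'E'
from fit import *
s=sense();print(s["ee_pos"],s["eef_rot"].round(3).tolist(),s["qpos"].round(2))
p=camera("wrist")
for n in("cover","fuse_box"):
    for r in silhouettes(p,n): print(n,r["score"],r["xy"],r["region"].sum())
img=p["color"].copy()
q=[.4867,.2534,-.343]
for b in MODEL["box"]:
    h=cv2.convexHull(np.round(proj(p,place(b,q))).astype(np.int32));cv2.polylines(img,[h],True,(0,255,0),1)
cv2.imwrite("pics/d.png",img)
print(rel([.4867,.2534,.07],-.343+np.pi/2))
E
```

```text
[0.4866792  0.25287374 0.20018996] [[-0.941, 0.337, -0.0], [0.337, 0.941, -0.0], [0.0, -0.0, -1.0]] [ 0.09  0.44 -0.79  1.83  0.36  1.02  0.38]
cover 0.67 [283.2, 192.7] 18352
fuse_box 0.66 [277.6, 108.5] 485
(array([-0.02,  0.03, -0.11]), array([0.0006, 0.0009, 0.1305]))
```

View pics/d.png

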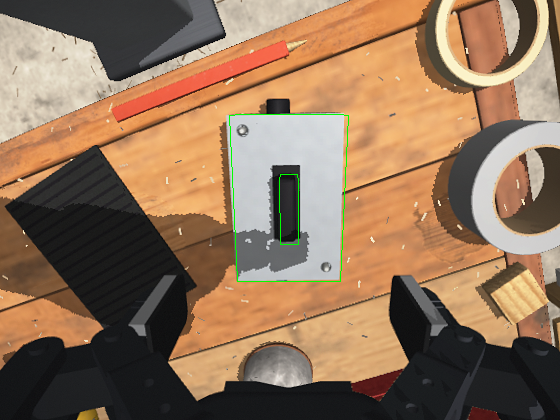

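The wrist view shows the cover outline matching my fit (corners 230,115 / 342,280), with pins at (242,131) and (326,267) and the black block centred near (287,205). Descending now.

Request:
{"op": "move_arm", "data": {
  "steps": [
    [0,0,0,0.0006,0.0009,0.06,1],
    [0,0,0,0.0006,0.0009,0.1,1],
    [0,0,0,0.0006,0.0009,0.12,1],
    [0,0,0,0.0006,0.0009,0.13,1],
    [0,0,0,0.0006,0.0009,0.13,0.3],
    [0,0,0,0.0006,0.0009,0.13,-0.3],
    [0,0,0,0.0006,0.0009,0.13,-0.9],
    [0,0,0,0.0006,0.0009,0.13,-1],
    [0,0,0,0.0006,0.0009,0.13,-1],
    [0,0,0,0.0006,0.0009,0.13,-1],
    [0,0,0,0.0006,0.0009,0.13,-1]
  ],
  "newtons": 50
}}

```text
clock: 5.62
ee_pos: [0.4864, 0.2537, 0.0708]
eef_rot: [[-0.942, 0.337, 0.0], [0.337, 0.942, -0.002], [-0.001, -0.002, -1.0]]
wrist_force: [-3.5, -8.7, 13.1]
opening: 0.013
grip_force: 49.3
```

Request:
{"op": "move_arm", "data": {
  "steps": [
    [0,0,0,0,0,-0.005,-1],
    [0,0,0,0,0,-0.015,-1],
    [0,0,0,0,0,-0.03,-1],
    [0,0,0,0,0,-0.05,-1],
    [0,0,0,0,0,-0.06,-1],
    [0,0,-3,-0.006,-0.019,-0.06,-1],
    [0,0,-9,-0.018,-0.057,-0.06,-1],
    [0,0,-15,-0.03,-0.095,-0.06,-1],
    [0,0,-21,-0.042,-0.133,-0.06,-1],
    [0,0,-27,-0.054,-0.171,-0.06,-1],
    [0,0,-30.1,-0.0598,-0.189,-0.05,-1],
    [0,0,-30.1,-0.0598,-0.189,-0.04,-1],
    [0,0,-30.1,-0.0598,-0.189,-0.02,-1],
    [0,0,-30.1,-0.0598,-0.189,0,-1],
    [0,0,-30.1,-0.0598,-0.189,0,-1]
  ]
}}

```text
clock: 7.5
ee_pos: [0.4784, 0.0575, 0.0696]
eef_rot: [[-0.983, -0.181, -0.002], [-0.181, 0.983, 0.0], [0.002, 0.001, -1.0]]
wrist_force: [0.3, -0.1, -0.6]
opening: 0.0133
grip_force: 49.0
```

```bash
python3 - <<'E'
from fit import *
s=sense();print(s["opening"])
img=[]
for n,(y0,x0) in(("scene",(170,130)),("side",(180,200))):
    p=camera(n);im=cv2.resize(p["color"],None,fx=4,fy=4,interpolation=cv2.INTER_CUBIC)
    for z in(.027,):
        pass
    img.append(im[y0*4:y0*4+600,x0*4:x0*4+640])
cv2.imwrite("pics/e.png",cv2.resize(np.hstack(img),(800,375)))
E
```

```text
0.013273880245019033
```

View pics/e.png

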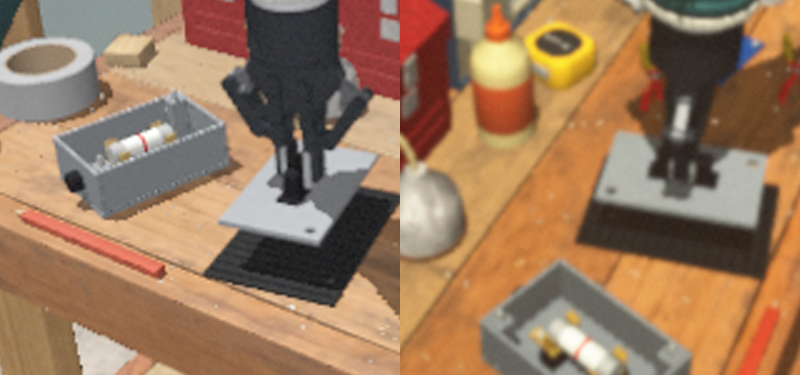

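The cover is held level over the mat, and the fuse in the box is exposed. Lowering now.

Request:
{"op": "move_arm", "data": {
  "steps": [
    [0,0,0,0,0,0.015,-1],
    [0,0,0,0,0,0.03,-1],
    [0,0,0,0,0,0.038,-1],
    [0,0,0,0,0,0.041,-1],
    [0,0,0,0,0,0.042,-1],
    [0,0,0,0,0,0.043,-1],
    [0,0,0,0,0,0.0435,-1]
  ]
}}

```text
clock: 8.48
ee_pos: [0.4793, 0.0564, 0.0269]
eef_rot: [[-0.984, -0.181, 0.0], [-0.181, 0.984, 0.0], [-0.0, -0.0, -1.0]]
wrist_force: [-0.9, 0.5, -0.2]
opening: 0.0131
grip_force: 49.2
```

Request:
{"op": "move_arm", "data": {
  "steps": [
    [0,0,0,0,0,0.0005,-1],
    [0,0,0,0,0,0.001,-1],
    [0,0,0,0,0,0.001,-1]
  ]
}}

```text
clock: 8.85
ee_pos: [0.4792, 0.0563, 0.0267]
eef_rot: [[-0.984, -0.181, 0.001], [-0.181, 0.984, -0.001], [-0.0, -0.001, -1.0]]
wrist_force: [-9.4, -3.1, 28.2]
opening: 0.0128
grip_force: 53.2
```

Request:
{"op": "move_arm", "data": {
  "steps": [
    [0,0,0,0,0,-0.0007,-1],
    [0,0,0,0,0,-0.0007,-0.7],
    [0,0,0,0,0,-0.0007,-0.3],
    [0,0,0,0,0,-0.0007,0.3],
    [0,0,0,0,0,-0.001,1],
    [0,0,0,0,0,-0.002,1],
    [0,0,0,0,0,-0.02,1],
    [0,0,0,0,0,-0.06,1],
    [0,0,0,0,0,-0.11,1],
    [0,0,0,0,0,-0.16,1],
    [0,0,0,0,0,-0.2,1],
    [0,0,0,0,0,-0.23,1]
  ]
}}

```text
clock: 10.35
ee_pos: [0.4789, 0.0568, 0.2585]
eef_rot: [[-0.983, -0.182, 0.001], [-0.182, 0.983, -0.0], [-0.001, -0.001, -1.0]]
wrist_force: [-0.1, 0.8, -0.4]
opening: 0.0857
grip_force: 0.0
```

```bash
python3 - <<'E'
from fit import *
s=sense();print(s["ee_pos"],s["qpos"].round(2))
yaw=-.26
for f in(0,np.pi):print(rel([.49,-.10,.255],yaw+np.pi/2+f))
# where is stand from wrist cam at that pose: camera offset in tool frame
p=camera("wrist");E=np.array(p["extrinsics"]);R=s["eef_rot"]
print("cam in tool",R.T@(E[:3,3]-s["ee_pos"]),"look",R.T@-E[:3,2])
E
```

```text
[0.47893555 0.05683188 0.25847282] [ 0.71  0.27 -1.02  1.92  0.26  1.09  1.33]
(array([-2.000e-02,  9.000e-02,  2.536e+01]), array([ 0.0176, -0.1562,  0.0036]))
(array([-1.2000e-01, -3.0000e-02, -1.5464e+02]), array([ 0.0176, -0.1562,  0.0036]))
cam in tool [ 0.07503065  0.00035039 -0.12808589] look [-2.91315542e-01 -1.97329190e-04  9.56626999e-01]
```

```bash
python3 - <<'E'
from h import *
print(rel([.530,-.193,.255],-.26+np.pi/2))
E
```

```text
(array([-2.000e-02,  2.700e-01,  2.538e+01]), array([-0.0035, -0.2553,  0.0067]))
```

Request:
{"op": "move_arm", "data": {
  "steps": [
    [0,0,5,0,-0.05,0,1],
    [0,0,12,0,-0.11,0,1],
    [0,0,20,0,-0.17,0,1],
    [0,0,25,-0.003,-0.22,0,1],
    [0,0,25.4,-0.0035,-0.255,0.005,1],
    [0,0,25.4,-0.0035,-0.255,0.005,1],
    [0,0,25.4,-0.0035,-0.255,0.005,1],
    [0,0,25.4,-0.0035,-0.255,0.005,1]
  ]
}}

```text
clock: 11.4
ee_pos: [0.5287, -0.1924, 0.2511]
eef_rot: [[-0.967, 0.256, 0.0], [0.256, 0.967, 0.0], [-0.0, 0.0, -1.0]]
wrist_force: [-0.1, 0.1, 0.2]
opening: 0.0855
grip_force: 0.0
```

```bash
python3 - <<'E'
from fit import *
s=sense();print(s["ee_pos"],s["eef_rot"].round(3).tolist(),s["qpos"].round(2))
p=camera("wrist");ps=camera("scene")
R=[r for r in silhouettes(p,"stand")];T=[r for r in silhouettes(p,"tongs")]
for r in R+T: print(r["score"],r["xy"],r["region"].sum())
img=p["color"].copy()
occ=np.zeros((420,560))
for t in T:
    if t["score"]>.3: occ=np.maximum(occ,t["region"])
m=R[0]["region"].astype(float)
q,f=fit("stand",[(p,m)],[.53,-.193,[-.26]],occl=[occ]);print(q,f)
for b in MODEL["stand"]:
    cv2.polylines(img,[cv2.convexHull(np.round(proj(p,place(b,q))).astype(np.int32))],True,(0,255,0),1)
c,sn=np.cos(q[2]),np.sin(q[2])
for P in[(0,.0335,.143),(0,-.0335,.143),(0,0,.064)]:
    u=proj(p,place([P],q))[0];cv2.circle(img,(int(u[0]),int(u[1])),3,(255,0,255),1)
cv2.imwrite("pics/f.png",img)
E
```

```text
[ 0.52872804 -0.19241823  0.25105775] [[-0.967, 0.256, 0.0], [0.256, 0.967, 0.0], [-0.0, 0.0, -1.0]] [ 0.92  0.4  -0.79  1.75  0.31  1.13  1.34]
0.96 [287.1, 173.3] 3848
0.87 [410.0, 195.0] 886
0.81 [284.1, 204.4] 2079
0.77 [425.3, 195.7] 554
0.75 [301.1, 75.1] 901
0.75 [288.9, 65.1] 340
0.74 [309.3, 206.4] 872
0.5 [509.9, 69.5] 12245
[ 0.52937891 -0.19462327 -0.23368562] 0.022625389812889814
```

View pics/f.png

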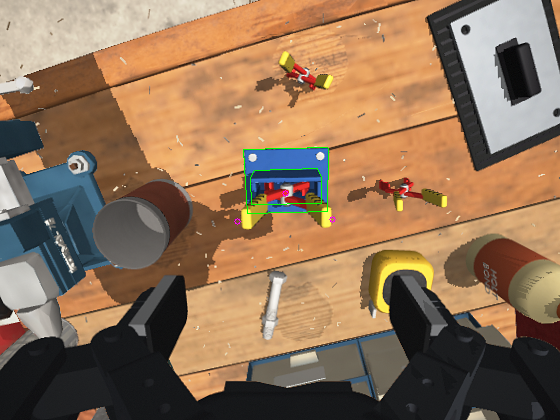

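The wrist view shows the stand fit matching (outline 245–328, 150–213) and the handle tops at (247,218) and (326,216), symmetric about the stand. The cover lies on the mat at upper right. Stand pose: (0.5294, -0.1946), yaw -0.234.

```bash
python3 - <<'E'
from h import *
print(rel([.5294,-.1946,.113],-.234+np.pi/2))
E
```

```text
(array([-0.01,  0.01, -1.52]), array([-0.001 , -0.0011,  0.1379]))
```

Request:
{"op": "move_arm", "data": {
  "steps": [
    [0,0,-1.5,-0.001,-0.001,0.03,1],
    [0,0,-1.5,-0.001,-0.001,0.07,1],
    [0,0,-1.5,-0.001,-0.001,0.07,1],
    [0,0,-1.5,-0.001,-0.001,0.07,1]
  ]
}}

```text
clock: 12.1
ee_pos: [0.53, -0.1948, 0.1822]
eef_rot: [[-0.973, 0.233, 0.001], [0.233, 0.973, -0.0], [-0.001, 0.0, -1.0]]
wrist_force: [-0.0, -0.1, 0.4]
opening: 0.0857
grip_force: 0.0
```

```bash
python3 - <<'E'
from h import *
print(rel([.5294,-.1946,.113],-.234+np.pi/2))
E
```

```text
(array([ 0.  ,  0.07, -0.05]), array([0.0007, 0.0001, 0.0692]))
```

Request:
{"op": "move_arm", "data": {
  "steps": [
    [0,0,0,0.0005,0,0.03,1],
    [0,0,0,0.0005,0,0.05,1],
    [0,0,0,0.0005,0,0.065,1],
    [0,0,0,0.0005,0,0.069,1],
    [0,0,0,0.0005,0,0.069,0.7],
    [0,0,0,0.0005,0,0.069,0.45],
    [0,0,0,0.0005,0,0.069,0.3],
    [0,0,0,0.0005,0,0.068,0.25],
    [0,0,0,0.0005,0,0.068,0.25],
    [0,0,0,0.0005,0,0.068,0.25]
  ],
  "newtons": 20
}}

```text
clock: 13.35
ee_pos: [0.5294, -0.1951, 0.1136]
eef_rot: [[-0.972, 0.233, 0.001], [0.233, 0.972, -0.001], [-0.001, -0.0, -1.0]]
wrist_force: [0.1, -0.4, 5.5]
opening: 0.0535
grip_force: 4.6
```

Request:
{"op": "move_arm", "data": {
  "steps": [
    [0,0,0,0,0,-0.004,0.25],
    [0,0,0,0,0,-0.012,0.25],
    [0,0,0,0,0,-0.025,0.25],
    [0,0,0,0,0,-0.045,0.25],
    [0,0,0,0,0,-0.07,0.25],
    [0,0,0,0,0,-0.1,0.25],
    [0,0,0,0,0,-0.125,0.25],
    [0,0,0,0,0,-0.14,0.25],
    [0,0,0,0,0,-0.14,0.25]
  ]
}}

```text
clock: 14.48
ee_pos: [0.5292, -0.195, 0.2538]
eef_rot: [[-0.972, 0.233, 0.001], [0.233, 0.972, -0.001], [-0.002, -0.001, -1.0]]
wrist_force: [-0.5, 0.3, -1.3]
opening: 0.0532
grip_force: 4.0
```

```bash
python3 - <<'E'
from h import *
s=sense();print(s["qpos"].round(2))
for f in(0,np.pi):print(rel([.4867,.2534,.25],-.343+np.pi/2+f))
E
```

```text
[ 0.93  0.4  -0.8   1.74  0.32  1.13  1.37]
(array([-0.03,  0.09,  6.16]), array([0.146 , 0.4262, 0.0034]))
(array([-1.4000e-01, -4.0000e-02, -1.7384e+02]), array([0.146 , 0.4262, 0.0034]))
```

Request:
{"op": "move_arm", "data": {
  "steps": [
    [0,0,0,0.005,0.012,0,0.25],
    [0,0,1,0.014,0.042,0,0.25],
    [0,0,1.5,0.026,0.077,0,0.25],
    [0,0,2,0.038,0.112,0,0.25],
    [0,0,2.5,0.05,0.147,0,0.25],
    [0,0,3,0.062,0.182,0,0.25],
    [0,0,3.5,0.074,0.217,0,0.25],
    [0,0,4,0.086,0.252,0,0.25],
    [0,0,4.5,0.098,0.287,0,0.25],
    [0,0,5,0.11,0.322,0,0.25],
    [0,0,5.5,0.122,0.357,0,0.25],
    [0,0,6,0.134,0.392,0,0.25],
    [0,0,6.1,0.142,0.416,0,0.25],
    [0,0,6.1,0.146,0.426,0,0.25],
    [0,0,6.1,0.146,0.426,0,0.25],
    [0,0,6.1,0.146,0.426,0,0.25]
  ]
}}

```text
clock: 16.48
ee_pos: [0.4864, 0.2524, 0.2525]
eef_rot: [[-0.942, 0.336, -0.0], [0.336, 0.942, -0.001], [0.0, -0.001, -1.0]]
wrist_force: [0.4, -0.5, -0.2]
opening: 0.0537
grip_force: 4.0
```

```bash
python3 - <<'E'
from fit import *
np.set_printoptions(precision=4,suppress=True)
s=sense();print(s["ee_pos"],s["qpos"].round(2),s["opening"])
P=[camera("scene"),camera("side"),camera("wrist")]
for n in("fuse","fuse_box","tongs","tongs_jaws","tongs_grip"):
    L=[]
    for p in P[:3]:
        R=look_for(p,n)
        for r in R: print(n,r["score"],np.round(r["xy"],1), onz(p,r["xy"],.032)[:2])
# fuse region axis, box fit
m=[]
for p in P[:2]:
    reg=np.zeros((420,560))
    for n in("fuse_box",):
        rs=silhouettes(p,n)
        r=min(rs,key=lambda r:np.linalg.norm(onz(p,r["xy"],.03)[:2]-[.487,.253]));reg=np.maximum(reg,r["region"])
    # fill interior
    c,_=cv2.findContours(reg.astype(np.uint8),0,1);f=reg.astype(np.uint8).copy();cv2.drawContours(f,[max(c,key=cv2.contourArea)],-1,1,-1)
    m.append(f.astype(float));print(reg.sum(),f.sum())
for v in([0,1],[0],[1]): print(fit("openbox",[(P[i],m[i]) for i in v],[.4867,.2534,[-.343]]))
ims=[]
for p in P[:2]:
    u=proj(p,[[.487,.2534,.1]])[0].astype(int);im=p["color"].copy()[u[1]-70:u[1]+70,u[0]-70:u[0]+70];ims.append(cv2.resize(im,(400,400),interpolation=cv2.INTER_CUBIC))
cv2.imwrite("pics/g.png",np.hstack(ims))
E
```

```text
[0.4864 0.2524 0.2525] [ 0.19  0.41 -0.92  1.78  0.35  1.13  0.39] 0.05369226022781143
fuse 0.74 [186.3 226.8] [0.4872 0.2528]
fuse 0.81 [271.  316.7] [0.4919 0.2498]
fuse 0.58 [286.1 183. ] [0.4839 0.2513]
fuse 0.41 [  6.1 331.7] [ 0.5405 -0.13  ]
fuse_box 0.64 [184.9 232.4] [0.466  0.2381]
fuse_box 0.32 [325.5 196.5] [ 0.5262 -0.1687]
fuse_box 0.75 [276.3 166.9] [0.4652 0.2476]
tongs 0.74 [171.6 163.9] [0.7683 0.571 ]
tongs 0.71 [326.4 244.4] [ 0.5846 -0.0744]
tongs 0.68 [330.1 287.7] [ 0.4514 -0.1448]
tongs 0.66 [169.3 142.3] [0.9232 0.7319]
tongs 0.66 [322. 237.] [ 0.6076 -0.0525]
tongs 0.61 [329.9 287.6] [ 0.4515 -0.1444]
tongs 0.6 [364.7 197.6] [ 0.4304 -0.2089]
tongs 0.57 [302.7 213.9] [ 0.5537 -0.0738]
tongs 0.56 [278.8 245.7] [0.5603 0.0591]
tongs 0.54 [357.5 205.3] [ 0.4384 -0.1679]
tongs 0.87 [ 39.8 351. ] [ 0.5781 -0.1042]
tongs 0.75 [331.4 299.1] [0.6265 0.2542]
tongs 0.72 [ 39.  351.5] [ 0.5785 -0.1057]
tongs 0.71 [295.2 275.4] [0.5847 0.2256]
tongs_jaws 0.77 [324.8 242.2] [ 0.591  -0.0675]
tongs_jaws 0.61 [175.  164.8] [0.7679 0.5554]
tongs_jaws 0.6 [326.3 284.3] [ 0.4
[... 204 characters left out ...]
ongs_jaws 0.62 [297.6 276.9] [0.5873 0.2275]
tongs_jaws 0.52 [279.  351.9] [0.6737 0.1739]
tongs_grip 0.86 [326.8 286.6] [ 0.4513 -0.1379]
tongs_grip 0.83 [175.6 160.5] [0.7971 0.5803]
tongs_grip 0.6 [323.7 243.2] [ 0.5861 -0.0671]
tongs_grip 0.75 [354.8 202.3] [ 0.4484 -0.1774]
tongs_grip 0.66 [272.4 325. ] [0.4813 0.2663]
tongs_grip 0.57 [277.5 251.2] [0.5555 0.0771]
tongs_grip 0.91 [ 39.1 343. ] [ 0.5677 -0.0985]
tongs_grip 0.79 [300.8 277.3] [0.589  0.2307]
2155.0 2320
3829.0 4168
(array([ 0.4861,  0.2534, -0.3251]), np.float64(0.058830519061486536))
(array([ 0.4864,  0.2524, -0.315 ]), np.float64(0.02755926724137931))
(array([ 0.4856,  0.254 , -0.3175]), np.float64(0.02706633877159309))
```

View pics/g.png

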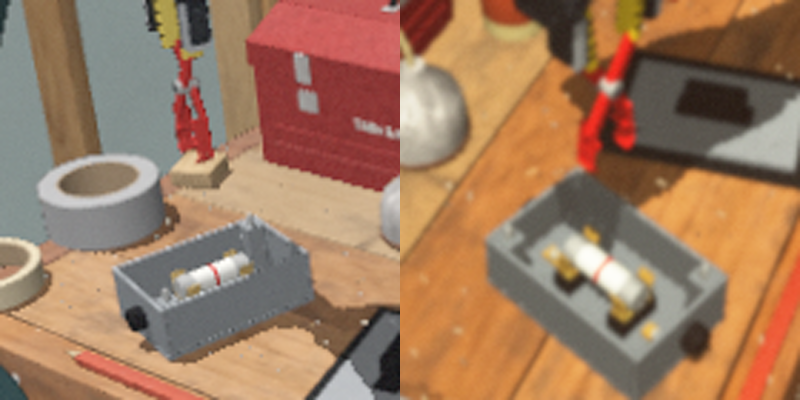

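```bash
python3 - <<'E'
from h import *
np.set_printoptions(precision=4,suppress=True)
P=[camera("scene"),camera("side")]
pts={"pivot":((180,87),(208,88)),"jawsmid":((199,152),(209,152)),"band":((216,273),(205,266)),"boxcornerfar":((252,217),(182,172))}
U=[proj(p,[[.487,.2534,.1]])[0].astype(int)-70 for p in P]
for n,c in pts.items():
    r=[ray(P[i],U[i]+(np.array(c[i])+.5)*.35-.5) for i in(0,1)]
    X=tri(r);print(n,X,[np.linalg.norm(np.cross(X-o,v)) for o,v in r])
print(sense()["ee_pos"])
E
```

```text
pivot [0.4838 0.256  0.2036] [np.float64(0.00040715730070465633), np.float64(0.000407157300704553)]
jawsmid [0.4863 0.2504 0.146 ] [np.float64(0.0020908599934644444), np.float64(0.0020908599934643915)]
band [0.4872 0.2504 0.0335] [np.float64(0.0010879093217997465), np.float64(0.0010879093217996416)]
boxcornerfar [0.5149 0.2244 0.0836] [np.float64(0.0019114091526398007), np.float64(0.0019114091526398294)]
[0.4862 0.2534 0.2528]
```

```bash
python3 - <<'E'
from h import *
for z in(.165,.1312):print(rel([.4866,.2530,z],-.335+np.pi/2))
E
```

```text
(array([ 0.  , -0.  , -0.39]), array([-0.0005, -0.0003,  0.0878]))
(array([ 0.  , -0.  , -0.39]), array([-0.0005, -0.0003,  0.1216]))
```

Request:
{"op": "move_arm", "data": {
  "steps": [
    [0,0,-0.4,-0.0005,-0.0003,0.02,0.25],
    [0,0,-0.4,-0.0005,-0.0003,0.045,0.25],
    [0,0,-0.4,-0.0005,-0.0003,0.07,0.25],
    [0,0,-0.4,-0.0005,-0.0003,0.083,0.25],
    [0,0,-0.4,-0.0005,-0.0003,0.088,0.25],
    [0,0,-0.4,-0.0005,-0.0003,0.088,0.25]
  ]
}}

```text
clock: 18.32
ee_pos: [0.4867, 0.2531, 0.1649]
eef_rot: [[-0.945, 0.328, -0.0], [0.328, 0.945, 0.0], [0.0, 0.0, -1.0]]
wrist_force: [-0.5, -0.4, -0.9]
opening: 0.0535
grip_force: 4.0
```

```bash
python3 - <<'E'
from h import *
ims=[]
s=sense();print(s["ee_pos"],s["opening"],s["grip_force"])
for n in("scene","side"):
    p=camera(n)
    u=proj(p,[[.487,.2534,.06]])[0].astype(int);print(u);im=p["color"].copy()[u[1]-50:u[1]+50,u[0]-50:u[0]+50];ims.append(cv2.resize(im,(400,400),interpolation=cv2.INTER_CUBIC))
cv2.imwrite("pics/h.png",np.hstack(ims))
E
```

```text
[0.48665149 0.25308997 0.16490422] 0.053525357799494404 3.9740324823651463
[184 216]
[272 309]
```

View pics/h.png

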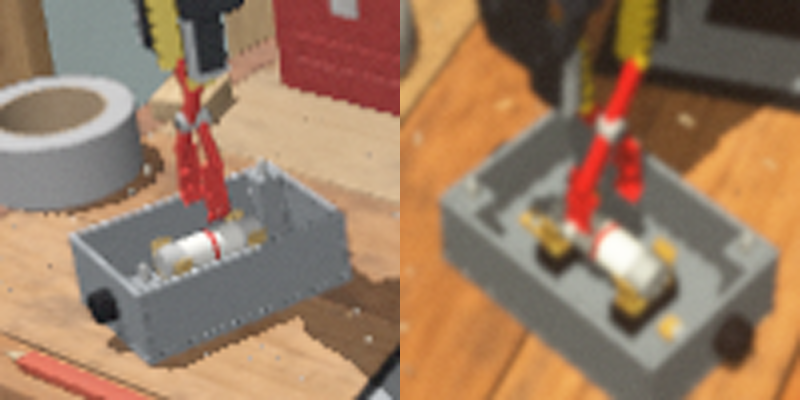

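The tongs hang upright over the fuse with a jaw on either side. The jaws are at scene crop (190,195)/(218,215) and the red band is at (212,243). Lowering to the fuse.

Request:
{"op": "move_arm", "data": {
  "steps": [
    [0,0,0,0,0,0.008,0.25],
    [0,0,0,0,0,0.016,0.25],
    [0,0,0,0,0,0.024,0.25],
    [0,0,0,0,0,0.03,0.25],
    [0,0,0,0,0,0.0335,0.25],
    [0,0,0,0,0,0.0335,0.25]
  ]
}}

```text
clock: 19.18
ee_pos: [0.4865, 0.253, 0.1311]
eef_rot: [[-0.944, 0.329, -0.0], [0.329, 0.944, -0.0], [0.0, -0.0, -1.0]]
wrist_force: [-0.2, 0.0, -0.7]
opening: 0.0536
grip_force: 4.0
```

Request:
{"op": "move_arm", "data": {
  "steps": [
    [0,0,0,0,0,-0.0005,0.18],
    [0,0,0,0,0,-0.001,0.1],
    [0,0,0,0,0,-0.0018,0.02],
    [0,0,0,0,0,-0.0025,-0.05],
    [0,0,0,0,0,-0.003,-0.1],
    [0,0,0,0,0,-0.003,-0.1]
  ]
}}

```text
clock: 19.92
ee_pos: [0.4866, 0.253, 0.1343]
eef_rot: [[-0.944, 0.329, 0.0], [0.329, 0.944, 0.0], [0.0, 0.0, -1.0]]
wrist_force: [0.1, -0.7, -0.3]
opening: 0.0381
grip_force: 5.3
```

Request:
{"op": "move_arm", "data": {
  "steps": [
    [0,0,0,0,0,-0.0002,-0.2],
    [0,0,0,0,0,-0.0004,-0.4],
    [0,0,0,0,0,-0.0004,-0.7],
    [0,0,0,0,0,-0.0004,-0.7],
    [0,0,0,0,0,-0.0004,-0.7],
    [0,0,0,0,0,-0.0004,-0.7]
  ],
  "newtons": 30
}}

```text
clock: 20.68
ee_pos: [0.4867, 0.253, 0.1347]
eef_rot: [[-0.944, 0.329, 0.0], [0.329, 0.944, 0.0], [0.0, 0.0, -1.0]]
wrist_force: [0.5, 1.7, 1.3]
opening: 0.0335
grip_force: 30.0
```

Request:
{"op": "move_arm", "data": {
  "steps": [
    [0,0,0,0,0,-0.002,-0.7],
    [0,0,0,0,0,-0.005,-0.7],
    [0,0,0,0,0,-0.01,-0.7],
    [0,0,0,0,0,-0.018,-0.7],
    [0,0,0,0,0,-0.03,-0.7],
    [0,0,0,0,0,-0.045,-0.7],
    [0,0,0,0,0,-0.06,-0.7],
    [0,0,0,0,0,-0.08,-0.7],
    [0,0,0,0,0,-0.1,-0.7],
    [0,0,0,0,0,-0.12,-0.7],
    [0,0,0,0,0,-0.14,-0.7],
    [0,0,0,0,0,-0.155,-0.7],
    [0,0,0,0,0,-0.165,-0.7],
    [0,0,0,0,0,-0.17,-0.7],
    [0,0,0,0,0,-0.17,-0.7],
    [0,0,0,0,0,-0.17,-0.7],
    [0,0,0,0,0,-0.17,-0.7],
    [0,0,0,0,0,-0.17,-0.7]
  ]
}}

```text
clock: 22.92
ee_pos: [0.4865, 0.2529, 0.3045]
eef_rot: [[-0.944, 0.329, -0.0], [0.329, 0.944, -0.0], [0.0, -0.0, -1.0]]
wrist_force: [0.4, 0.1, -1.7]
opening: 0.0335
grip_force: 30.0
```

```bash
python3 - <<'E'
from h import *
ims=[];rs=[]
s=sense();print(s["ee_pos"],s["opening"],s["grip_force"])
for n in("scene","side"):
    p=camera(n)
    R=look_for(p,"fuse");print([(r["score"],r["xy"]) for r in R]);rs.append(ray(p,R[0]["xy"]))
    u=proj(p,[[.487,.2534,.13]])[0].astype(int);im=p["color"].copy()[max(u[1]-110,0):,max(u[0]-110,0):][:220,:220];ims.append(cv2.resize(im,(400,400),interpolation=cv2.INTER_CUBIC))
print(tri(rs))
cv2.imwrite("pics/i.png",np.hstack(ims))
E
```

```text
[0.4865484  0.25293624 0.30447424] 0.03345372981236761 30.0395929813385
[(0.76, [172.7, 161.2])]
[(0.6, [279.3, 254.9])]
[0.47595485 0.25397602 0.20648414]
```

View pics/i.png

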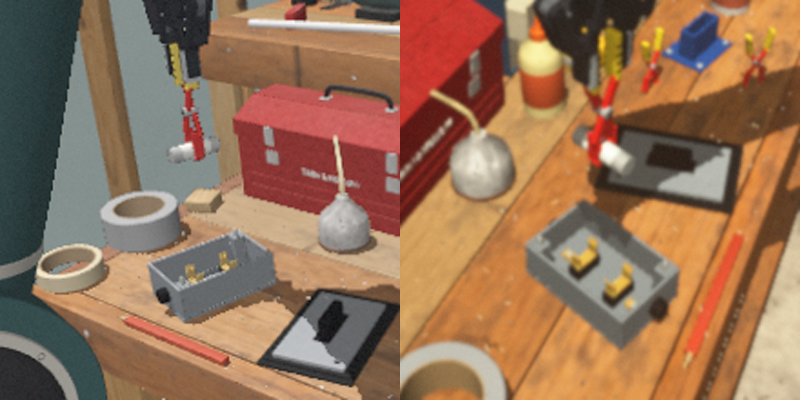

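The fuse is level in the tongs at about 0.20 m, at crop pixels (193,148) and (608,152). The box is empty and the cover lies flat on the mat, so I'm handing in.

```bash
python3 -c "
from bench import job_done; print(job_done())"
```

```text
the job is handed in; nothing more can be done
None
```

The job is handed in: the cover is lying flat on the mat, and the fuse is gripped in the large tongs and held still about 0.20 m above the bench, touching nothing else.

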